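Enter the dose code and turn the dispenser's knob

ROBOT

A 6-joint arm with a two-finger parallel gripper is mounted at the origin on the work surface. World frame = base frame: x ahead of the robot, y to its left, z up, the work surface at z = 0. Lengths are in m, angles in rad, forces in N, time in s.
With the tool pointing down it reaches from about 0.35 to 0.725 m from the base axis. Payload 6 kg.
Tool frame: the origin (TCP) lies midway between the tips of the shut fingers; the grasp point (between the pads) lies 19 mm behind it (manip.grip_depth is the distance from the TCP to the grasp point, in m); y points along the fingers, x is the direction in which the jaws open and shut, and the axes are right-handed (so a half turn about y gives the same grasp; the last joint's range is limited). The gripper opens to 85 mm and grips with 20 to 120 N. Pads are 22 mm wide; open, the fingers measure 114 mm over their backs; the gripper's body (76 mm by 85 mm) begins 54 mm behind the grasp point. The pads swing forward as they close: fully open they stand 13 mm farther back than shut.
Start: joints at [1.634, 0.04, 0.085, 0, -1.615, -0.334], TCP at [0.16, 0.578, 0.231] pointing down, gripper open.
Joint ranges: [-2.56, 2.56], [-1.29, 2.01], [-1.08, 1.49], [-3.29, 1.98], [-2.81, -0.18], [-2.99, 2.99]. Speed limits (rad/s): [2.57, 2.57, 3.01, 3.14, 3.14, 3.14].

INTERFACE

Orientations are given as a unit quaternion [w, x, y, z].
In Python, from workcell import manip gives the robot as it stands. The module is installed in compiled form; this text tells all that it offers.
- The arm moves only by the tool send_rows, never from a script. Its arguments are lists of equal length, an entry for each row: "jaw": the closure, from -1 (fully open) to 1 (shut), so that 0 is half open; "translation": the shift along the tool's x, y, z in m, a list of three; "twist": the turn, a rotation vector about the tool's x, y, z in rad, a list of three. A call has 1 to 12 rows; each row is the pose to reach, as a shift and turn from the pose measured when the call began, along the tool's axes at that moment; what a row does not reach only later rows make up. A row lasts 1/12 s, in which the tool goes at most 41.7 mm and 7.16 degrees, less where a joint would pass 70% of its speed; a pose out of reach is approached as far as the arm can. A call with a gripper value outside its range is refused whole. The fingers move at their own pace and stop on an object; "force" is the grip in N (left out, the last holds). Time passes only in rows, so rows that repeat a pose let the fingers close. It gives the time, the measured TCP pose, the force and the opening at its end, in the units of the state.
- manip.get_obs(): the state, without advancing time (a new reading comes with each control period).
- manip.read_camera(name): name is "scene" or "top" or "wrist"; returns the picture (420x560x3 uint8, red, green, blue); there is no depth.
- manip.camera_model(name): a dict with "mtx" (3x3 intrinsics, pixels), "R" (3x3) and "t" (3): a world point X has camera coordinates R X + t. Camera axes: x right, y down, z forward; pixel columns grow to the right and rows downward; lengths in m; the calibration is good to about 2 mm. The wrist camera is an equidistant fisheye: a pixel r from the principal point sees the ray r / f radians off the axis. A picture is of the moment at which its call begins: read the wrist's pose just before it. camera_model takes no time and is no camera call; for the wrist camera it gives the pose at the moment of the call.
- manip.job_done(): hands the job in, once; it reports no verdict.
The state is a dict: "clock": time; "q": joint angles; "joint_vel": joint speeds; "joint_efforts": joint torques, N m; "position": TCP position; "ee_rot": TCP orientation; "contact_force": force on the tool from outside, world axes, zero at the start; "ft_torque": the same for the moment, N m; "opening": finger opening in m.
Only numpy, scipy, OpenCV 4.12 (cv2) and the standard library are available. Lean on these libraries where they do the work, as an engineer would, in place of code of your own. Each camera call takes 0.05 s, during which the arm holds its last target. There are 200 camera calls.

TASK

Have the pill dispenser release its dose into the bowl: on its sloping panel press the yellow key, then the blue key, then the green key, one at a time and each fully down, letting it spring back before the next, and do not press the white key. Then turn the red knob on top clockwise until its bar lines up with the two black marks at its left and right, and let go. Leave the bowl, the vials and the spoon where they stand.

Things in the scene. Friction and masses are not known exactly. Their poses are not given: they have to be found in the camera images.
- dispenser: Pill dispenser, fixed to the tray. 190 mm deep (x, -100 to +90), 220 wide (y), 180 high to the flat top of its white upper housing, without the knob. Origin: centre of its underside, 8 mm above the table. x points from its front (the key side, turned towards the robot's right, somewhat outward) to its back, y to its left, z up. The front is a grey key panel rising to the back at 40 degrees from level, from x -100, z 30 to x 12, z 124.
- carry_bar (a point): Centre of the fixed metal carrying bar that runs along y over the keys: 220 mm wide, 10 thick (x), 22 high, its top level with the housing's top. Its front face is 9 mm behind the centres of the keys' tops, its underside 74 mm above them; an arm 10 mm thick at each end joins it to the housing, whose front face is at x -5. A tool pointing straight down at a key would strike the bar: tilt it along the key's axis.
- mark_left (a point): Centre of the left black mark (7 x 34 mm) on the dispenser's flat top, 75 mm to the left (+y) of the knob's axis. Its twin lies 75 mm to the right of the axis; both lie on the line along the dispenser's y through the knob's axis.
- dose_knob (a joint): Angle of the red knob in rad, growing as it is turned clockwise seen from above, from 0 (bar along the dispenser's x axis, front to back) to a stop at 2.2. It starts between 0.2 and 0.7; at pi/2 the bar lies along the dispenser's y axis, in line with the two black marks. It stays where it is left (light friction, about 0.05 N m).
- dose_knob_grip (a point): Point on the axis of the red knob on the dispenser's top, 7 mm below the top of its upright grip bar and 37 mm above the dispenser's flat top. The bar is 61 mm long, 14 mm thick and 32 mm high and stands on a red disc 64 mm across, whose top lies 23 mm below this point. The point turns with the knob: its x axis runs along the bar, its z axis up.
- key_yellow_top (a point): Centre of the top face of the yellow key, a round spring key 32 mm across standing 16 mm out of the panel. Its z axis is the key's axis, pointing out of the panel: 40 degrees from vertical, leaning to the dispenser's front; its y axis is the dispenser's y. The four keys stand in a row along y, 44 mm apart, in an order that changes each time.
- key_yellow (a joint): How far the yellow key is pushed in, in m: 0 is up, 0.008 is fully down against its stop. Its spring takes about 1 N to start and 5 N to reach the stop, and it springs back when let go.
- key_blue_top (a point): Centre of the top face of the blue key, a round spring key 32 mm across standing 16 mm out of the panel. Its z axis is the key's axis, pointing out of the panel: 40 degrees from vertical, leaning to the dispenser's front; its y axis is the dispenser's y. The four keys stand in a row along y, 44 mm apart, in an order that changes each time.
- key_blue (a joint): How far the blue key is pushed in, in m: 0 is up, 0.008 is fully down against its stop. Its spring takes about 1 N to start and 5 N to reach the stop, and it springs back when let go.
- key_green_top (a point): Centre of the top face of the green key, a round spring key 32 mm across standing 16 mm out of the panel. Its z axis is the key's axis, pointing out of the panel: 40 degrees from vertical, leaning to the dispenser's front; its y axis is the dispenser's y. The four keys stand in a row along y, 44 mm apart, in an order that changes each time.
- key_green (a joint): How far the green key is pushed in, in m: 0 is up, 0.008 is fully down against its stop. Its spring takes about 1 N to start and 5 N to reach the stop, and it springs back when let go.
- key_white_top (a point): Centre of the top face of the white key, a round spring key 32 mm across standing 16 mm out of the panel. Its z axis is the key's axis, pointing out of the panel: 40 degrees from vertical, leaning to the dispenser's front; its y axis is the dispenser's y. The four keys stand in a row along y, 44 mm apart, in an order that changes each time.
- key_white (a joint): How far the white key is pushed in, in m: 0 is up, 0.008 is fully down against its stop. Its spring takes about 1 N to start and 5 N to reach the stop, and it springs back when let go.
- bowl_center (a point): Centre of the small glass bowl, 90 mm across and 40 mm high, standing loose under the dispenser's chute on its right side (-y). It is to be left alone.
- vial0_center (a point): Centre of an amber pill vial with a white cap, 40 mm across and 75 mm high, standing loose on the tray at the dispenser's left. To be left alone.
- vial1_center (a point): Centre of an amber pill vial with a white cap, 40 mm across and 75 mm high, standing loose on the tray at the dispenser's left. To be left alone.
- vial2_center (a point): Centre of an amber pill vial with a white cap, 40 mm across and 75 mm high, standing loose on the tray at the dispenser's left. To be left alone.
- spoon: Stainless spoon, 160 mm long along its x axis, lying loose on the tray behind the dispenser; origin at its middle, on its underside. To be left alone.
- tray: White ceramic tray, fixed, 360 mm (x) by 480 mm (y), floor 8 mm thick, blue rim 20 mm high; origin at the centre of its underside.

How it is judged:
On the way, in this order (a step that is already met when the one before it is completed fails the run):
1. the yellow key is fully down, the other keys up (value of joint key_yellow above 0.006 m and value of joint each of key_blue, key_green, key_white below 0.002 m), for 0.05 s.
2. the blue key is fully down, the other keys up (value of joint key_blue above 0.006 m and value of joint each of key_yellow, key_green, key_white below 0.002 m), for 0.05 s.
3. the green key is fully down, the other keys up (value of joint key_green above 0.006 m and value of joint each of key_yellow, key_blue, key_white below 0.002 m), for 0.05 s.
4. the knob's bar is in line with the marks, all keys up (value of joint dose_knob between 1.37 and 1.77 rad and value of joint each of key_yellow, key_blue, key_green, key_white below 0.002 m), for 0.2 s.
At the end, for the whole second after the job is handed in: The knob's bar is within 0.2 rad of the line of the two marks and at rest, all four keys are up (less than 2 mm in), and the bowl, vials and spoon are within 20 mm of where they started (all of step 4 and velocity of joint dose_knob between -0.05 and 0.05 rad/s and distance of each of bowl_center, vial0_center, vial1_center, vial2_center, spoon from where it was at the start of the episode below 0.02 m); the robot touches nothing.
It fails at once if the white key is pressed more than 4 mm (value of joint key_white above 0.004 m).
It fails at once if two keys are more than 4 mm in at once (value of joint each of key_yellow, key_blue above 0.004 m or value of joint each of key_yellow, key_green above 0.004 m or value of joint each of key_yellow, key_white above 0.004 m or value of joint each of key_blue, key_green above 0.004 m or value of joint each of key_blue, key_white above 0.004 m or value of joint each of key_green, key_white above 0.004 m).
It fails at once if the bowl or a vial is tipped over (angle between any of bowl_center, vial0_center, vial1_center, vial2_center's own z axis and vertical above 0.6 rad).
It fails at once if the bowl, a vial or the spoon is shifted more than 30 mm (distance of any of bowl_center, vial0_center, vial1_center, vial2_center, spoon from where it was at the start of the episode above 0.03 m).
It also fails if it takes over 51 s, if anything falls off the work surface, if the arm or the gripper's body presses on something with over 40 N, if the wrist force passes 120 N, or if a joint passes its speed limit or range.

## Working session

There is one attempt and no reset: what is moved stays moved. The work goes in short steps, Python scripts to look and compute and a tool call to move; the robot and the scene stay as the last step left them, time stands still between calls to the robot, and variables do not carry over. Pictures are saved under pics/ and viewed, about 8 in all and at most 12, crops included, and the job is handed in when it is done.

Besides the shell and the picture viewer there is one more tool, called after ">>>" as name(argument=value, ...) on one line, values as JSON. send_rows: Moves the arm, as the interface text tells. Its arguments: {"type":"object","properties":{"jaw":{"type":"array","items":{"type":"number"}},"translation":{"type":"array","items":{"type":"array","items":{"type":"number"}}},"twist":{"type":"array","items":{"type":"array","items":{"type":"number"}}},"force":{"type":"number"}},"required":["jaw","translation","twist"]}

```bash
mkdir -p pics; python3 - <<'E'
from workcell import manip
import cv2
o=manip.get_obs(); print(o)
for n in("scene","top"):
    im=manip.read_camera(n); cv2.imwrite(f"pics/{n}0.png",im[:,:,::-1]); m=manip.camera_model(n); print(n,m)
E
```

```text
{'clock': 0.0, 'q': array([ 1.63369403e+00,  4.08531867e-02,  8.38112632e-02, -4.37520388e-04,
       -1.61551031e+00, -3.33694566e-01]), 'joint_vel': array([-0.00063341,  0.00066453, -0.00014912, -0.00039124, -0.00137076,
        0.00115611]), 'joint_efforts': array([-1.06888878e-03, -3.68206108e+01,  3.47400820e+01,  6.93205744e+00,
       -5.57084422e-03,  1.24846207e-05]), 'position': array([0.16034462, 0.57783998, 0.23026081]), 'ee_rot': array([-0.42746392,  0.42840904, -0.56248079,  0.56334328]), 'contact_force': array([0.00590182, 0.14964016, 0.71334131]), 'ft_torque': array([-0.03264015, -0.01517866,  0.01658393]), 'opening': 0.08558369674950046}
scene {'mtx': array([[497.16638568,   0.        , 290.29916393],
       [  0.        , 497.16638568, 209.79656858],
       [  0.        ,   0.        ,   1.        ]]), 'R': array([[-7.55606286e-02,  9.97141209e-01, -1.93130463e-05],
       [ 6.97705727e-01,  5.28563908e-02, -7.14431886e-01],
       [-7.12388454e-01, -5.39963972e-02, -6.99704995e-01]]), 't': array([-0.057011  , -0.29414967,  1.38018287])}
top {'mtx': array([[471.08051726,   0.        , 286.46235432],
       [  0.        , 471.08051726, 204.40904867],
       [  0.        ,   0.        ,   1.        ]]), 'R': array([[ 0.0088325 , -0.99995156, -0.0043439 ],
       [-0.98277581, -0.00787872, -0.18463379],
       [ 0.18459062,  0.00589985, -0.98279779]]), 't': array([0.10023594, 0.5785923 , 0.83563306])}
```

View pics/scene0.png

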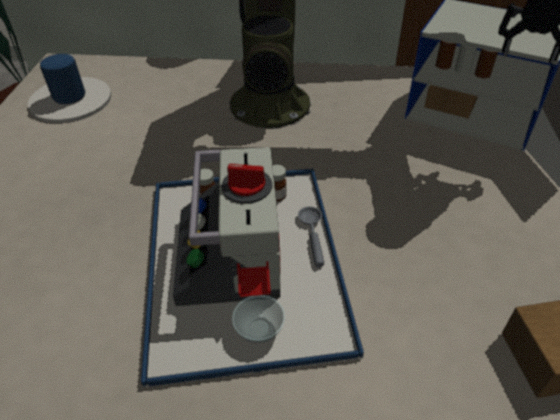

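View pics/top0.png

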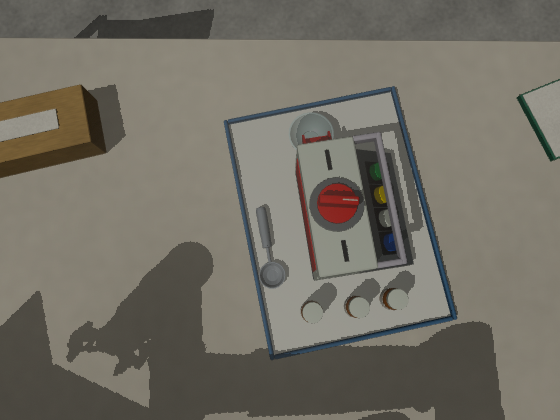

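```bash
cat > h.py <<'E'
import numpy as np, cv2
from scipy.spatial.transform import Rotation as Rt
from workcell import manip
def rayz(m,uv,z):
    K,R,t=m["mtx"],m["R"],m["t"]; C=-R.T@t
    d=R.T@np.linalg.solve(K,[uv[0],uv[1],1.]); return C+d*(z-C[2])/d[2]
def quat(o): w,x,y,z=o["ee_rot"]; return Rt.from_quat([x,y,z,w])
def blobs(mask,amin=15):
    n,l,s,c=cv2.connectedComponentsWithStats(mask.astype(np.uint8))
    return [(c[i],s[i,4]) for i in range(1,n) if s[i,4]>=amin]
E
python3 - <<'E'
from h import *
im=cv2.imread("pics/top0.png"); m=manip.camera_model("top")
hsv=cv2.cvtColor(im,cv2.COLOR_BGR2HSV); H,S,V=[hsv[:,:,i].astype(int) for i in range(3)]
r=np.zeros(H.shape,bool); r[135:280,295:412]=1
def show(n,mask,z,a=15):
    for c,s in blobs(mask&r,a): print(n,c.round(1),s,rayz(m,c,z).round(4))
dark=V<45; dark[:,362:]=0
show("mark",dark,.188,30)
k=r.copy(); k[:,:365]=0
show("g",(H>40)&(H<85)&(S>110)&k,.092); show("y",(H>20)&(H<35)&(S>130)&k,.092)
show("b",(H>100)&(H<130)&(S>130)&k,.092); show("w",(S<40)&(V>90)&k,.092)
red=((H<8)|(H>172))&(S>150)
show("red",red&(V>0),.205)
k0=m["R"]@np.array([0,0,0])
cr=cv2.resize(im[130:290,285:445],None,fx=3.7,fy=3.7,interpolation=cv2.INTER_CUBIC)
cv2.imwrite("pics/c.png",np.clip(cr*1.6,0,255).astype(np.uint8))
E
```

```text
mark [344.4 250.1] 71 [0.4803 0.0127 0.188 ]
g [377.  170.1] 62 [ 0.6358 -0.0602  0.092 ]
y [379.6 194.7] 161 [ 0.5898 -0.0637  0.092 ]
b [389.2 242.2] 155 [ 0.5037 -0.0783  0.092 ]
w [387.5 204.3] 2010 [ 0.5723 -0.0775  0.092 ]
w [386.8 218.2] 73 [ 0.5469 -0.0756  0.092 ]
w [387.  272.9] 406 [ 0.4496 -0.0729  0.092 ]
red [303.4 138.8] 16 [0.6568 0.0779 0.205 ]
red [314.5 138.8] 35 [0.6569 0.0601 0.205 ]
red [306.5 217. ] 113 [0.5296 0.073  0.205 ]
red [337.  203.2] 1206 [0.552  0.0253 0.205 ]
```

View pics/c.png

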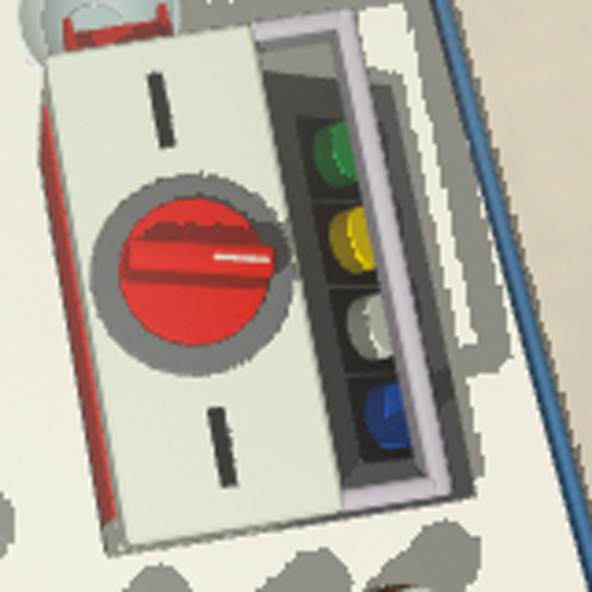

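```bash
cat >> h.py <<'E'
def px(c): return (np.array(c)+.5)/3.7-.5+[285,130]
E
python3 - <<'E'
from h import *
m=manip.camera_model("top")
im=cv2.imread("pics/top0.png"); V=im.max(2)
P=[]
for (x0,x1,y0,y1) in((322,336,147,173),(338,352,238,264)):
    w=np.clip(150-V[y0:y1,x0:x1].astype(float),0,None); 
    w[w<40]=0; yy,xx=np.mgrid[y0:y1,x0:x1]; c=((w*xx).sum()/w.sum(),(w*yy).sum()/w.sum()); P.append(rayz(m,c,.188)); print(c,P[-1])
R_,L_=P; d=L_-R_; print("len",np.linalg.norm(d)); yd=d/np.linalg.norm(d); xd=np.cross(yd,[0,0,1]); A=(R_+L_)/2
print("axis",A,"yd",yd,"xd",xd,"yaw",np.degrees(np.arctan2(xd[1],xd[0])))
def loc(p): return np.array([xd@(p-A),yd@(p-A),p[2]]).round(4)
for n,c,z in [("housFR",(250,27),.188),("housFL",(343,512),.188),("housBR",(45,58),.188),("housBL",(115,552),.188),("barFR",(352,10),.188),("barFL",(450,490),.188),("barBR",(336,27),.188),("barL",(128,253),.232),("barR",(273,262),.232),
 ("greenL",(313,152),.092),("yelL",(329,238),.092),("whL",(346,322),.092),("blL",(364,410),.092)]:
    print(n,loc(rayz(m,px(c),z)))
E
```

```text
(np.float64(328.0892527925388), np.float64(159.43064743520225)) [0.6276253  0.03719412 0.188     ]
(np.float64(344.64991334488735), np.float64(250.28696524673904)) [0.48002859 0.01231119 0.188     ]
len 0.1496794892685001
axis [0.55382695 0.02475266 0.188     ] yd [-0.98608507 -0.16624147  0.        ] xd [-0.16624147  0.98608507  0.        ] yaw 99.56936183077153
housFR [-0.0457 -0.1063  0.188 ]
housFL [-0.0453  0.11    0.188 ]
housBR [ 0.0464 -0.1066  0.188 ]
housBL [0.0523 0.1113 0.188 ]
barFR [-0.0919 -0.1068  0.188 ]
barFL [-0.0917  0.1081  0.188 ]
barBR [-0.0834 -0.1002  0.188 ]
barL [ 0.0294 -0.0057  0.232 ]
barR [-0.0282  0.0074  0.232 ]
greenL [-0.0832 -0.0678  0.092 ]
yelL [-0.0827 -0.0239  0.092 ]
whL [-0.0829  0.0183  0.092 ]
blL [-0.0832  0.0618  0.092 ]
```

```bash
cat >> h.py <<'E'
A=np.array([.55383,.02475,.188]); yd=np.array([-.98609,-.16624,0]); xd=np.array([-.16624,.98609,0]); Z=np.array([0,0,1.])
u=-np.sin(np.radians(40))*xd+np.cos(np.radians(40))*Z
def key(n): p=A-.1008*xd+dict(g=-.066,y=-.022,w=.022,b=.066)[n]*yd; p[2]=.092; return p
def frame(a,x): return np.column_stack([x,a,np.cross(x,a)])
def rel(p=None,Rg=None):
    o=manip.get_obs(); R=quat(o); 
    if p is not None: print("trans",R.inv().apply(p-o["position"]).round(4))
    if Rg is not None: print("twist",(R.inv()*Rt.from_matrix(Rg)).as_rotvec().round(4))
def st():
    o=manip.get_obs(); print({k:np.round(o[k],4) for k in("clock","q","position","contact_force","opening")})
E
python3 - <<'E'
from h import *
o=manip.get_obs(); R=quat(o); print(R.as_matrix().round(3))
m=manip.camera_model("wrist"); C=-m["R"].T@m["t"]; print("cam in tool",R.inv().apply(C-o["position"]),"axis",R.inv().apply(m["R"][2]))
for s in(1,-1):
  print(s); rel(key("y")+.12*u,frame(-u,s*yd)); rel(key("b")+.12*u)
  print("down",s);rel(A+[0,0,.15],frame(-Z,s*yd))
for s in(1,-1): rel(None,frame(-u,s*np.cross(yd,u)))
print(key("y"),key("b"),key("g"),u)
E
```

```text
[[-0.268 -0.     0.964]
 [-0.964 -0.002 -0.268]
 [ 0.002 -1.     0.   ]]
cam in tool [ 0.00056076 -0.1435287   0.07169915] axis [ 4.60510165e-04  9.59530458e-01 -2.81604490e-01]
1
trans [0.5795 0.0475 0.6224]
twist [-0.6217  1.0842  0.3961]
trans [0.6168 0.0475 0.5427]
down 1
trans [ 0.4279 -0.1069  0.5271]
twist [-1.000e-03  1.133e+00  1.300e-03]
-1
trans [0.5795 0.0475 0.6224]
twist [ 0.4445 -1.9137  0.6978]
trans [0.6168 0.0475 0.5427]
down -1
trans [ 0.4279 -0.1069  0.5271]
twist [ 1.5000e-03 -2.0086e+00  1.2000e-03]
twist [-0.9333  2.5577 -0.2069]
twist [-0.1526 -0.4199  0.6884]
[ 0.59228097 -0.07099059  0.092     ] [ 0.50550505 -0.08561971  0.092     ] [ 0.63566893 -0.06367603  0.092     ] [ 0.10685701 -0.63384643  0.76604444]
```

>>> send_rows(jaw=[1,1,1,1,1,1,1,1,1,1,1,1], translation=[[0,-0.04,0],[0,-0.08,0],[0.02,-0.12,0.02],[0.05,-0.12,0.05],[0.08,-0.12,0.08],[0.11,-0.12,0.11],[0.14,-0.12,0.14],[0.17,-0.12,0.17],[0.2,-0.12,0.2],[0.23,-0.12,0.23],[0.26,-0.12,0.26],[0.29,-0.12,0.29]], twist=[[0,0,0],[0,0,0],[0,0,0],[0,0.06,0],[0,0.12,0],[0,0.18,0],[0,0.24,0],[0,0.3,0],[0,0.36,0],[0,0.42,0],[0,0.48,0],[0,0.54,0]])

```text
clock: 1.1
position: [0.3569, 0.2291, 0.3509]
ee_rot: [-0.261, 0.262, -0.657, 0.657]
contact_force: [0.8, 0.5, 0.4]
opening: 0.0003
```

```bash
python3 - <<'E'
from h import *
st(); F=frame(-u,yd); rel(np.array([.6,-.2,.35]),frame(-Z,yd)); rel(key("y")+.12*u,F)
E
```

```text
{'clock': np.float64(1.1), 'q': array([ 1.0527e+00, -3.7850e-01, -6.1100e-02,  3.0000e-04, -1.8892e+00,
       -2.9470e-01]), 'position': array([0.3569, 0.2291, 0.3509]), 'contact_force': array([0.8279, 0.5211, 0.3938]), 'opening': np.float64(0.0003)}
trans [0.1184 0.0012 0.4787]
twist [-0.0008  0.5909  0.0006]
trans [0.0781 0.1672 0.4437]
twist [-0.6781  0.5662  0.2068]
```

>>> send_rows(jaw=[1,1,1,1,1,1,1,1,1,1,1,1], translation=[[0.01,0,0.04],[0.02,0,0.08],[0.03,0,0.12],[0.04,0,0.16],[0.05,0,0.2],[0.06,0,0.24],[0.07,0,0.28],[0.08,0,0.32],[0.09,0,0.36],[0.1,0,0.4],[0.11,0,0.44],[0.12,0,0.48]], twist=[[0,0.05,0],[0,0.1,0],[0,0.15,0],[0,0.2,0],[0,0.25,0],[0,0.3,0],[0,0.35,0],[0,0.4,0],[0,0.45,0],[0,0.5,0],[0,0.55,0],[0,0.59,0]])

```text
clock: 2.1
position: [0.6002, -0.2041, 0.3506]
ee_rot: [-0.058, 0.059, -0.704, 0.705]
contact_force: [1.0, 0.6, 0.7]
opening: -0.0001
```

```bash
python3 - <<'E'
from h import *
st(); F=frame(-u,yd); rel(key("y")+.12*u,F)
E
```

```text
{'clock': np.float64(2.1), 'q': array([-1.2300e-02,  1.8220e-01,  4.5770e-01,  8.0000e-04, -1.8473e+00,
        1.7780e-01]), 'position': array([ 0.6002, -0.2041,  0.3506]), 'contact_force': array([1.0208, 0.6087, 0.6895]), 'opening': np.float64(-0.0001)}
trans [-0.0144  0.1666 -0.0556]
twist [-6.987e-01 -2.000e-03  4.000e-04]
```

>>> send_rows(jaw=[1,1,1,1,1,1,1,1,1,1,1,1], translation=[[0,0,0],[0,0,0],[0,0.02,-0.01],[-0.01,0.04,-0.02],[-0.01,0.06,-0.02],[-0.01,0.08,-0.03],[-0.01,0.1,-0.04],[-0.014,0.12,-0.05],[-0.014,0.14,-0.055],[-0.014,0.166,-0.055],[-0.014,0.166,-0.055],[-0.014,0.166,-0.055]], twist=[[-0.1,0,0],[-0.2,0,0],[-0.3,0,0],[-0.4,0,0],[-0.5,0,0],[-0.6,0,0],[-0.7,0,0],[-0.7,0,0],[-0.7,0,0],[-0.7,0,0],[-0.7,0,0],[-0.7,0,0]])

```text
clock: 3.1
position: [0.6041, -0.1474, 0.1828]
ee_rot: [0.032, -0.076, 0.904, -0.42]
contact_force: [0.0, 0.3, 0.6]
opening: 0.0
```

```bash
python3 - <<'E'
from h import *
st(); F=frame(-u,yd); rel(key("y")+.12*u,F); rel(key("y")); rel(key("b")+.03*u)
im=manip.read_camera("wrist"); cv2.imwrite("pics/w1.png",im[:,:,::-1])
E
```

```text
{'clock': np.float64(3.1), 'q': array([-0.3093,  0.4221,  0.5117, -0.6621, -1.9451,  0.3135]), 'position': array([ 0.6041, -0.1474,  0.1828]), 'contact_force': array([0.0262, 0.2646, 0.5602]), 'opening': np.float64(0.0)}
trans [-0.001  -0.0007 -0.0008]
twist [ 0.0033 -0.0045  0.0029]
trans [-0.0014  0.1193 -0.0004]
trans [ 0.0867  0.0895 -0.0002]
```

View pics/w1.png

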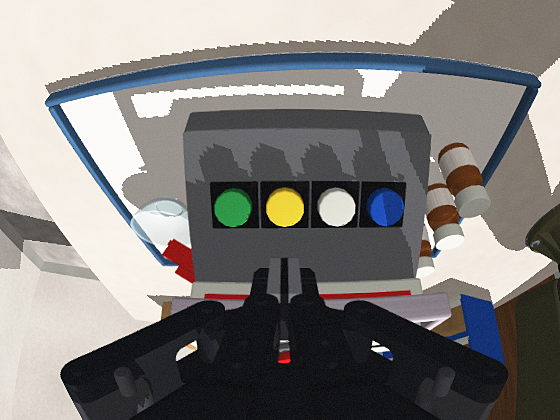

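```bash
python3 - <<'E'
from h import *
m=manip.camera_model("wrist"); K=m["mtx"]; im=cv2.imread("pics/w1.png"); C=-m["R"].T@m["t"]
hsv=cv2.cvtColor(im,cv2.COLOR_BGR2HSV); H,S,V=[hsv[:,:,i].astype(int) for i in range(3)]
box=np.zeros(H.shape,bool); box[183:228,210:405]=1
for n,mk in dict(g=(H>40)&(H<85)&(S>120),y=(H>20)&(H<35)&(S>120),w=(S<40)&(V>130),b=(H>100)&(H<130)&(S>120)).items():
    c=max(blobs(mk&box),key=lambda b:b[1])[0]
    d=np.array([(c[0]-K[0,2])/K[0,0],(c[1]-K[1,2])/K[1,1]]); r=np.hypot(*d)
    v=m["R"].T@np.r_[d/r*np.sin(r),np.cos(r)]
    k=key(n); P=C+v*((k-C)@u)/(v@u); e=P-k
    print(n,c.round(1),P.round(4),"err along yd",(e@yd).round(4),"along slope",(e@np.cross(yd,u)).round(4))
E
```

```text
g [232.8 207.1] [ 0.6349 -0.0653  0.0908] err along yd 0.001 along slope -0.0019
y [284.5 206.7] [ 0.5916 -0.0727  0.0907] err along yd 0.001 along slope -0.0021
w [336.7 208.2] [ 0.5476 -0.0791  0.0915] err along yd 0.0014 along slope -0.0007
b [384.8 206.4] [ 0.5056 -0.0874  0.0905] err along yd 0.0002 along slope -0.0023
```

>>> send_rows(jaw=[1,1,1,1,1,1,1,1,1,1], translation=[[0,0.04,0],[0,0.08,0],[0,0.1,0],[0,0.11,0],[0,0.116,0],[0,0.12,0],[0,0.124,0],[0,0.127,0],[0,0.129,0],[0,0.129,0]], twist=[[0,0,0],[0,0,0],[0,0,0],[0,0,0],[0,0,0],[0,0,0],[0,0,0],[0,0,0],[0,0,0],[0,0,0]])

```text
clock: 3.98
position: [0.592, -0.067, 0.0883]
ee_rot: [0.035, -0.074, 0.903, -0.421]
contact_force: [0.4, -1.5, 6.0]
opening: 0.0001
```

```bash
python3 - <<'E'
from h import *
st(); o=manip.get_obs(); print("depth",(key("y")-o["position"])@u,"F along u",o["contact_force"]@u); rel(key("y"))
E
```

```text
{'clock': np.float64(3.9833), 'q': array([-0.2   ,  0.3482,  0.2446, -0.6522, -1.7189,  0.3502]), 'position': array([ 0.592 , -0.067 ,  0.0883]), 'contact_force': array([ 0.4463, -1.4955,  5.9671]), 'opening': np.float64(0.0001)}
depth 0.0054223454205640925 F along u 5.56672029001295
trans [ 0.0003 -0.0054  0.0007]
```

>>> send_rows(jaw=[1,1,1,1], translation=[[0,0.003,0],[0,0.006,0],[0,0.006,0],[0,0.006,0]], twist=[[0,0,0],[0,0,0],[0,0,0],[0,0,0]])

```text
clock: 4.32
position: [0.592, -0.0666, 0.088]
ee_rot: [0.037, -0.073, 0.902, -0.424]
contact_force: [-3.6, -9.1, 16.0]
opening: 0.0001
```

```bash
python3 - <<'E'
from h import *
st(); o=manip.get_obs(); print("depth",(key("y")-o["position"])@u,"F along u",o["contact_force"]@u); rel(key("y"))
im=manip.read_camera("wrist"); cv2.imwrite("pics/w2.png",im[150:350,160:460,::-1])
E
```

```text
{'clock': np.float64(4.3167), 'q': array([-0.1974,  0.3431,  0.2389, -0.6485, -1.7119,  0.3514]), 'position': array([ 0.592 , -0.0666,  0.088 ]), 'contact_force': array([-3.6332, -9.102 , 15.9801]), 'opening': np.float64(0.0001)}
depth 0.0058577957298795716 F along u 17.622490197759582
trans [ 0.0005 -0.0059  0.0008]
```

View pics/w2.png

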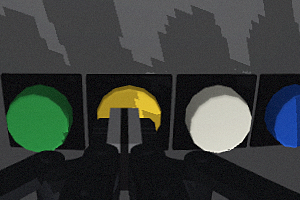

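>>> send_rows(jaw=[1,1,1,1,1,1], translation=[[0,-0.02,0],[0,-0.04,0],[0,-0.05,0],[0.04,-0.05,0],[0.08,-0.05,0],[0.088,-0.05,0]], twist=[[0,0,0],[0,0,0],[0,0,0],[0,0,0],[0,0,0],[0,0,0]])

```text
clock: 4.87
position: [0.5064, -0.1137, 0.1251]
ee_rot: [0.036, -0.073, 0.902, -0.424]
contact_force: [2.8, -0.6, -0.7]
opening: 0.0001
```

```bash
python3 - <<'E'
from h import *
st(); rel(key("b"),frame(-u,yd))
E
```

```text
{'clock': np.float64(4.8667), 'q': array([-0.2974,  0.1851,  0.1131, -0.6285, -1.7986,  0.4102]), 'position': array([ 0.5064, -0.1137,  0.1251]), 'contact_force': array([ 2.7914, -0.6289, -0.7393]), 'opening': np.float64(0.0001)}
trans [-0.0036  0.0433 -0.0003]
twist [-0.0057 -0.0014 -0.0044]
```

>>> send_rows(jaw=[1,1,1,1,1,1,1,1,1,1], translation=[[-0.003,0.015,0],[-0.003,0.03,0],[-0.003,0.038,0],[-0.003,0.043,0],[-0.003,0.046,0],[-0.003,0.049,0],[-0.003,0.052,0],[-0.003,0.055,0],[-0.003,0.055,0],[-0.003,0.055,0]], twist=[[0,0,0],[0,0,0],[0,0,0],[0,0,0],[0,0,0],[0,0,0],[0,0,0],[0,0,0],[0,0,0],[0,0,0]])

```text
clock: 5.7
position: [0.5043, -0.0822, 0.0871]
ee_rot: [0.038, -0.073, 0.901, -0.427]
contact_force: [-5.2, -13.4, 19.9]
opening: 0.0002
```

```bash
python3 - <<'E'
from h import *
st(); o=manip.get_obs(); print("F along u",o["contact_force"]@u); rel(key("b"))
E
```

```text
{'clock': np.float64(5.7), 'q': array([-0.246 ,  0.1657,  0.0229, -0.6284, -1.7069,  0.4141]), 'position': array([ 0.5043, -0.0822,  0.0871]), 'contact_force': array([ -5.2042, -13.4138,  19.9156]), 'opening': np.float64(0.0002)}
F along u 23.202405679529868
trans [-0.0006 -0.006  -0.0004]
```

>>> send_rows(jaw=[1,1,1,1,1,1,1,1], translation=[[0,-0.02,0],[0,-0.04,0],[0,-0.05,0],[-0.04,-0.05,0],[-0.08,-0.05,0],[-0.12,-0.05,0],[-0.132,-0.05,0],[-0.132,-0.05,0]], twist=[[0,0,0],[0,0,0],[0,0,0],[0,0,0],[0,0,0],[0,0,0],[0,0,0],[0,0,0]])

```text
clock: 6.37
position: [0.6416, -0.0901, 0.1239]
ee_rot: [0.037, -0.074, 0.901, -0.426]
contact_force: [0.5, 0.7, -0.0]
opening: -0.0004
```

```bash
python3 - <<'E'
from h import *
st(); rel(key("g"),frame(-u,yd))
E
```

```text
{'clock': np.float64(6.3667), 'q': array([-0.2148,  0.4551,  0.4516, -0.6522, -1.8029,  0.3038]), 'position': array([ 0.6416, -0.0901,  0.1239]), 'contact_force': array([ 0.5359,  0.658 , -0.048 ]), 'opening': np.float64(-0.0004)}
trans [ 0.0016  0.0419 -0.0007]
twist [-0.0103  0.0011 -0.0041]
```

>>> send_rows(jaw=[1,1,1,1,1,1,1,1,1,1], translation=[[0.0015,0.015,0],[0.0015,0.03,0],[0.0015,0.037,0],[0.0015,0.042,0],[0.0015,0.045,0],[0.0015,0.048,0],[0.0015,0.051,0],[0.0015,0.054,0],[0.0015,0.054,0],[0.0015,0.054,0]], twist=[[0,0,0],[0,0,0],[0,0,0],[0,0,0],[0,0,0],[0,0,0],[0,0,0],[0,0,0],[0,0,0],[0,0,0]])

```text
clock: 7.2
position: [0.6349, -0.0606, 0.0869]
ee_rot: [0.039, -0.073, 0.9, -0.428]
contact_force: [-5.5, -11.8, 15.8]
opening: -0.0001
```

```bash
python3 - <<'E'
from h import *
st(); o=manip.get_obs(); print("F along u",o["contact_force"]@u); rel(key("g"))
E
```

```text
{'clock': np.float64(7.2), 'q': array([-0.1735,  0.4283,  0.3495, -0.6465, -1.7131,  0.3197]), 'position': array([ 0.6349, -0.0606,  0.0869]), 'contact_force': array([ -5.5282, -11.7892,  15.8252]), 'opening': np.float64(-0.0001)}
F along u 19.00465107418972
trans [-0.0003 -0.0059 -0.0007]
```

>>> send_rows(jaw=[1,1,1,1,0.2,0,0,0,0,0,0,0], translation=[[0,-0.04,0],[0,-0.08,0],[0,-0.12,0],[0,-0.16,-0.01],[0,-0.19,-0.03],[0,-0.22,-0.05],[0,-0.24,-0.07],[0,-0.24,-0.07],[0,-0.24,-0.07],[0,-0.24,-0.07],[0,-0.24,-0.07],[0,-0.24,-0.07]], twist=[[0,0,0],[0,0,0],[0,0,0],[0.1,0,0],[0.2,0,0],[0.3,0,0],[0.4,0,0],[0.5,0,0],[0.6,0,0],[0.7,0,0],[0.72,0,0],[0.72,0,0]])

```text
clock: 8.2
position: [0.6489, -0.1545, 0.3173]
ee_rot: [-0.063, 0.055, -0.691, 0.718]
contact_force: [-0.1, 0.7, 0.1]
opening: 0.0428
```

```bash
python3 - <<'E'
from h import *
st(); m=manip.camera_model("top"); im=manip.read_camera("top"); cv2.imwrite("pics/t2.png",np.clip(cv2.resize(im[130:290,285:445,::-1],None,fx=3.7,fy=3.7,interpolation=cv2.INTER_CUBIC)*1.5,0,255).astype(np.uint8))
th=.224; x=yd*np.cos(th)+xd*np.sin(th); p=A.copy(); p[2]=.31; rel(p,frame(-Z,x))
E
```

```text
{'clock': np.float64(8.2), 'q': array([ 0.0855,  0.2309,  0.438 ,  0.0381, -1.767 ,  0.0899]), 'position': array([ 0.6489, -0.1545,  0.3173]), 'contact_force': array([-0.1483,  0.7156,  0.0993]), 'opening': np.float64(0.0428)}
trans [ 6.400e-02 -1.000e-04 -1.935e-01]
twist [-0.0355  0.2232 -0.0118]
```

View pics/t2.png

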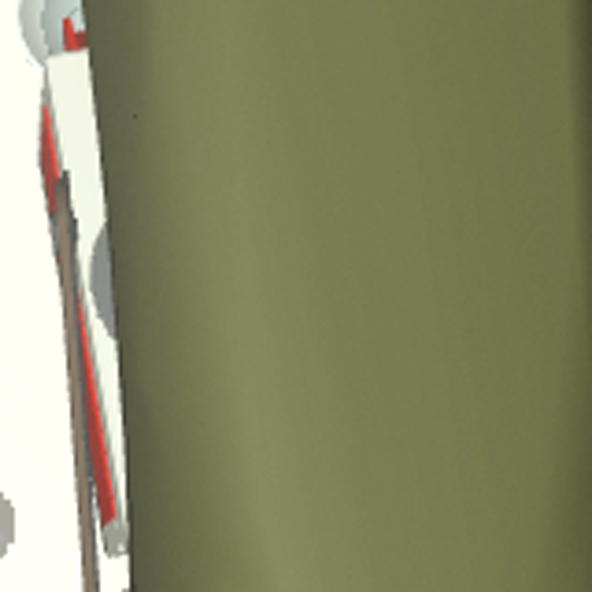

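>>> send_rows(jaw=[0,0,0,0,0,0,0,0], translation=[[0.01,0,-0.04],[0.02,0,-0.08],[0.03,0,-0.12],[0.045,0,-0.16],[0.064,0,-0.193],[0.064,0,-0.193],[0.064,0,-0.193],[0.064,0,-0.193]], twist=[[0,0.05,0],[-0.01,0.1,0],[-0.02,0.15,0],[-0.035,0.22,-0.012],[-0.035,0.223,-0.012],[-0.035,0.223,-0.012],[-0.035,0.223,-0.012],[-0.035,0.223,-0.012]])

```text
clock: 8.92
position: [0.5543, 0.0237, 0.3105]
ee_rot: [-0.02, 0.021, 0.707, -0.706]
contact_force: [0.4, -0.6, 0.8]
opening: 0.0425
```

```bash
python3 - <<'E'
from h import *
st(); th=.224; x=yd*np.cos(th)+xd*np.sin(th); p=A.copy(); p[2]=.209; rel(p,frame(-Z,x))
m=manip.camera_model("wrist"); im=manip.read_camera("wrist")[:,:,::-1].copy(); K=m["mtx"]
b=xd*np.cos(th)-yd*np.sin(th)
for s in(-.0305,0,.0305):
  for w in (-.007,.007):
    c=m["R"]@(A+[0,0,.044]+s*b+w*x)+m["t"]; r=np.arctan2(np.hypot(*c[:2]),c[2]); e=c[:2]/np.hypot(*c[:2])*r
    q=(K[0,0]*e[0]+K[0,2],K[1,1]*e[1]+K[1,2]); cv2.circle(im,(int(round(q[0])),int(round(q[1]))),2,(255,255,0),-1)
cv2.imwrite("pics/w3.png",im)
E
```

```text
{'clock': np.float64(8.9167), 'q': array([ 4.0420e-01, -5.7000e-02,  1.3330e-01, -9.0000e-04, -1.7603e+00,
       -4.6210e-01]), 'position': array([0.5543, 0.0237, 0.3105]), 'contact_force': array([ 0.3547, -0.6013,  0.8082]), 'opening': np.float64(0.0425)}
trans [ 0.0006  0.1015 -0.0009]
twist [ 0.0011 -0.0008 -0.0003]
```

View pics/w3.png

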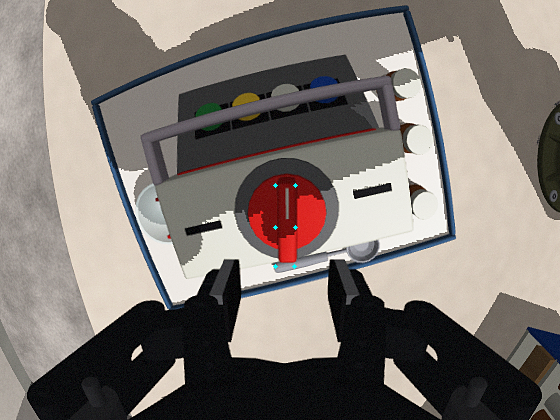

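>>> send_rows(jaw=[0,0,0,0,0,0,1,1,1,1,1,1], translation=[[0,0.03,0],[0,0.06,0],[0,0.08,0],[0,0.09,0],[0,0.1,0],[0,0.1,0],[0,0.1,0],[0,0.1,0],[0,0.1,0],[0,0.1,0],[0,0.1,0],[0,0.1,0]], twist=[[0,0,0],[0,0,0],[0,0,0],[0,0,0],[0,0,0],[0,0,0],[0,0,0],[0,0,0],[0,0,0],[0,0,0],[0,0,0],[0,0,0]], force=25)

```text
clock: 9.97
position: [0.5527, 0.0233, 0.2121]
ee_rot: [-0.022, 0.019, 0.707, -0.707]
contact_force: [-12.5, 1.3, 5.1]
opening: 0.0132
```

```bash
python3 - <<'E'
from h import *
st(); p=A.copy(); p[2]=.209; rel(p,frame(-Z,xd)); print(manip.get_obs()["ft_torque"])
E
```

```text
{'clock': np.float64(9.9667), 'q': array([ 0.4042, -0.0831, -0.0708, -0.0016, -1.5856, -0.4622]), 'position': array([0.5527, 0.0233, 0.2121]), 'contact_force': array([-12.5108,   1.264 ,   5.0648]), 'opening': np.float64(0.0132)}
trans [-0.0011  0.0031 -0.0015]
twist [-0.0017  1.3459  0.0027]
[0.4775323  4.29051887 0.05515912]
```

>>> send_rows(jaw=[1,1,1,1,1,1,1,1,1,1,1,1], translation=[[0,0,0],[0,0,0],[0,0,0],[0,0,0],[0,0,0],[0,0,0],[0,0,0],[0,0,0],[0,0,0],[0,0,0],[0,0,0],[0,0,0]], twist=[[0,0.12,0],[0,0.24,0],[0,0.36,0],[0,0.48,0],[0,0.6,0],[0,0.72,0],[0,0.84,0],[0,0.96,0],[0,1.08,0],[0,1.2,0],[0,1.32,0],[0,1.346,0]])

```text
clock: 10.97
position: [0.5521, 0.0236, 0.2123]
ee_rot: [0.46, -0.457, -0.538, 0.539]
contact_force: [-3.7, 0.1, -2.8]
opening: 0.0129
```

```bash
python3 - <<'E'
from h import *
st(); p=A.copy(); p[2]=.209; rel(p,frame(-Z,xd)); print(manip.get_obs()["ft_torque"])
E
```

```text
{'clock': np.float64(10.9667), 'q': array([ 0.4045, -0.0833, -0.0702, -0.0026, -1.5876, -1.8143]), 'position': array([0.5521, 0.0236, 0.2123]), 'contact_force': array([-3.7187,  0.0602, -2.8408]), 'opening': np.float64(0.0129)}
trans [ 0.0009  0.0033 -0.002 ]
twist [-0.0043 -0.006   0.0017]
[0.13383928 1.09655218 0.03878975]
```

Turned with almost no residual. I'll hold for a moment, open, then rise straight up.

>>> send_rows(jaw=[1,1,1,0,0,0,0,0], translation=[[0,0,0],[0,0,0],[0,0,0],[0,0,0],[0,0,0],[0,0,0],[0,0,0],[0,0,0]], twist=[[0,0,0],[0,0,0],[0,0,0],[0,0,0],[0,0,0],[0,0,0],[0,0,0],[0,0,0]])

```text
clock: 11.63
position: [0.5522, 0.0237, 0.2128]
ee_rot: [0.459, -0.457, -0.538, 0.539]
contact_force: [-0.1, 0.4, 0.2]
opening: 0.0427
```

>>> send_rows(jaw=[0,0,0,0,0,0,0,0,0,0], translation=[[0,-0.03,0],[0,-0.06,0],[0,-0.09,0],[0,-0.12,0],[0,-0.14,0],[-0.03,-0.14,0],[-0.06,-0.14,0],[-0.06,-0.14,0],[-0.06,-0.14,0],[-0.06,-0.14,0]], twist=[[0,0,0],[0,0,0],[0,0,0],[0,0,0],[0,0,0],[0,0,0],[0,0,0],[0,0,0],[0,0,0],[0,0,0]])

```text
clock: 12.47
position: [0.5624, -0.0358, 0.3526]
ee_rot: [0.459, -0.457, -0.538, 0.539]
contact_force: [-1.0, -0.2, 0.3]
opening: 0.043
```

```bash
python3 - <<'E'
from h import *
st(); im=manip.read_camera("wrist")[:,:,::-1]; cv2.imwrite("pics/w4.png",im)
im=manip.read_camera("scene")[:,:,::-1]; cv2.imwrite("pics/s4.png",im)
E
```

```text
{'clock': np.float64(12.4667), 'q': array([ 0.2912, -0.0057,  0.2624, -0.0023, -1.842 , -1.7019]), 'position': array([ 0.5624, -0.0358,  0.3526]), 'contact_force': array([-1.0357, -0.2054,  0.348 ]), 'opening': np.float64(0.043)}
```

View pics/w4.png

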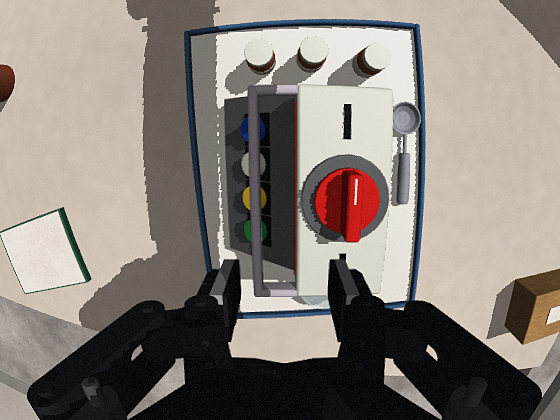

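```bash
python3 -c "
from workcell import manip
print(manip.job_done())"
```

```text
the job is handed in; nothing more can be done
None
```

I pressed the yellow, blue and green keys in that order, tilting the closed fingers along each key's axis, then turned the knob to the marks, let go and handed the job in at about 12.6 s.

- **Keys:** each key was pushed until it met its stop, with contact forces of 17.6, 23.2 and 19.0 N. I backed the fingers about 50 mm off after yellow and blue and pulled right away after green. The white key was never touched.
- **Key depth disagreement:** the depths worked out from the images read about 6 mm instead of 8 mm. This was the same for all three keys and fits the 2 mm calibration error. The steep rise in force was what showed each key was on its stop.
- **Knob:** I measured it at about 0.22 rad and turned it about 1.35 rad clockwise. The jaw ended within 0.01 rad of the target direction. After release and lift-off, the wrist picture shows the red bar in line with both marks.
- **Surroundings:** in the same picture the keys look up and the vials and spoon look undisturbed. The bowl is mostly hidden behind the gripper there. I judged this by eye and did not measure any displacements; the gripper never went near these objects. The arm ended clear of everything, with contact force around 1 N, which is sensor noise.

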